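Rehang the print station's guard flap by way of the angled rest

ROBOT

A 6-joint arm with a two-finger parallel gripper is mounted at the origin on the work surface. World frame = base frame: x ahead of the robot, y to its left, z up, the work surface at z = 0. Lengths are in m, angles in degrees, forces in N, time in s.
With the tool pointing down it reaches from about 0.375 to 0.75 m from the base axis. Payload 9 kg.
Tool frame: the origin (TCP) lies where the fingers leave the gripper's body, on its centre line; the fingertips stand 73 mm ahead of it and the grasp point (between the pads) lies 54 mm ahead of it (robot.tip_reach is the distance from the TCP to the fingertips, in m); z points along the fingers, y is the direction in which the jaws open and shut (so a half turn about z gives the same grasp; the last joint's range is limited). The gripper opens to 85 mm and grips with 20 to 120 N. Pads are 22 mm wide; open, the fingers measure 114 mm over their backs; the gripper's body (76 mm by 85 mm) begins 54 mm behind the grasp point. The pads swing forward as they close: fully open they stand 13 mm farther back than shut.
Start: joints at [-78.306, 5.964, 5.575, 89.605, 0, 77.527], TCP at [0.246, -0.547, 0.304] pointing down, gripper open.
Joint ranges: [-171.21, 171.21], [-48.23, 106.86], [-62.78, 66.21], [-105.2, 120.99], [-86.42, 89.51], [-180, 180]. Speed limits (degrees/s): [127.2, 127.2, 147.25, 180, 180, 180].

INTERFACE

Orientations are given as [roll, pitch, yaw] about the fixed x, y, z axes, in that order (R = Rz(yaw) Ry(pitch) Rx(roll)).
In Python, from plant import robot gives the robot as it stands. Calls block until the motion is done:
- robot.move_pose(position, orientation): joint-space move of the TCP to a pose.
- robot.line_to(position, vel=0.15, rotation=None, guard=None): straight line of the TCP; rotation=None keeps the orientation; vel is the mean speed in m/s. With guard (N) it stops when the force on the tool has changed by that much, and returns True; else False.
- robot.goto_joints(angles): joint-space move.
- robot.set_gripper(opening): finger opening in m; the grip force is fixed at half the most; returns when the fingers have stopped.
- robot.pause(seconds).
- robot.ik(position, orientation): joint angles nearest the present ones, or None.
- robot.observe(): the state.
- robot.grab_frame(name): name is "scene" or "top" or "wrist"; returns the picture (384x512x3 uint8, blue, green, red); there is no depth.
- robot.get_calibration(name): a dict with "vertical_fov" (degrees; the focal length in pixels is half the picture's height over the tangent of half this angle, whatever the lens; pixels are square), "cx", "cy" (the principal point, pixels), "k1" (the pictures are not rectified: a ray, as slopes to the right and down, at radius r is drawn at 1 + k1 r^2 times it, then the intrinsics apply), "rvec" (rotation vector, rad) and "tvec" (3), from world to camera coordinates, as OpenCV has them. Camera axes: x right, y down, z forward; pixel columns grow to the right and rows downward; lengths in m; the calibration is good to about 2 mm. A picture is of the moment at which its call begins: read the wrist's pose just before it. get_calibration takes no time and is no camera call; for the wrist camera it gives the pose at the moment of the call.
A pose or a line that the arm cannot do raises robot.IKError and nothing moves.
- robot.job_done(): hands the job in, once; it reports no verdict.
The state is a dict: "time": time; "q": joint angles; "qvel": joint speeds; "joint_torque": joint torques, N m; "tool_pos": TCP position; "tcp_rot": TCP orientation; "ft_force": force on the tool from outside, world axes, zero at the start; "torque": the same for the moment, N m; "gripper_width": finger opening in m.
Only numpy, scipy, OpenCV 4.12 (cv2) and the standard library are available. Lean on these libraries where they do the work, as an engineer would, in place of code of your own. Each camera call takes 0.05 s, during which the arm holds its last target.

TASK

Refit the lift-off guard flap on the print station's white post: take it from its carrier and set it down in the angled rest, foot on the ledge and back flat on the plate, and let go of it. Then grip it anew by its orange end, bring it upright, and hang it orange end up with both knuckles right down on their pins, then let go; do not shift the pots, bottles and tools lying about.

Things in the scene. Friction and masses are not known exactly. Their poses are not given: they have to be found in the camera images.
- flap_mid (a point): centre of the guard flap's panel: rigid white panel with a grey window strip and an orange top end, 200 mm long x 52 wide x 12 thick, 0.12-0.21 kg. Axes: x along it towards the orange end, y towards its hinge edge, z out of its front face (with the strip). Starts lying front face up along the carrier's rib; edges clear for fingers between the knuckles and over the last 55 mm at the orange end
- flap: the guard flap as a whole; origin at the centre of its back face, axes as flap_mid. Two steel knuckles (tubes 20 mm long along x, outside 20 mm, bore 13 mm) on its +y edge, occupying x = -65 to -45 and +25 to +45 mm; their axis lies 35 mm in y from the centre line and 4 mm in front (z) of the panel's mid-plane
- knuckle_lo (a point): centre of the lower end face of the flap's lower knuckle, on the bore's axis: 65 mm from the flap's centre away from the orange end; axes as the flap's
- knuckle_hi (a point): centre of the lower end face of the flap's upper knuckle, on the bore's axis: 25 mm from the flap's centre towards the orange end; axes as the flap's
- carrier: fixed aluminium carrier; origin under its centre, x along its rib. Base plate 150 x 70 x 8 mm with a rib 150 mm long and 30 mm wide whose top, on which the flap lies, is 30 mm above the bench; fingers fit beside the rib
- rest_seat (a point): where flap_mid lies when the flap rests properly in the fixed blue and aluminium angled rest; axes as the flap's then: x up the slope at 45 degrees and away from the robot, z up and towards the robot. 122 mm above the bench. Orange end up, front face up
- cradle: base of the angled rest, 130 x 90 mm; origin under its centre, below rest_seat. On top a 36 mm wide plate carries the flap's back from 100 mm below its centre to 45 mm above it: fingers can straddle it and the top 55 mm stands free. A foot ledge 14 mm proud of the back carries the lower end; two cheeks 8 mm proud, 60 mm apart and 28 mm long guide the lower edges
- pin_lo (a point): foot of the lower hinge pin, on its bracket's top, 70 mm above the bench. Axes: z up, x away from the robot, y towards the white guard post. When hung, the knuckles' lower ends sit on the bracket tops; hung straight across the gap between the posts, the flap's front faces -x, its hinge edge is at +y and flap_mid is at x +4, y -35, z +65 mm from here. Any swing angle will do
- pin_hi (a point): foot of the upper hinge pin, on the upper bracket's top, 90 mm straight above pin_lo; same axes
- station: fixed print station, grey base 140 x 170 x 8 mm. White guard post 36 mm square, 165 mm high, its near side 21 mm to the +y side of the pin axis; two brackets from it, 12 mm wide, 8 mm thick, each bear an upright brass pin 8 mm thick, 16 mm tall, tip tapered. Low white strike post 55 mm high starts 79 mm to the -y side, in line. Aluminium nest 30 mm high, 35 mm behind the pin axis (+x); free in front
- pot_a: white ink pot with blue cap, 42 mm wide, 55 mm high; a bystander. Origin under its centre
- pot_b: white ink pot with red cap, 42 mm wide, 55 mm high; a bystander. Origin under its centre
- bottle_a: white solvent bottle with yellow label, 58 mm wide, 170 mm high; a bystander. Origin under its centre
- bottle_b: aluminium can with green label, 58 mm wide, 170 mm high; a bystander. Origin under its centre
- tape: lying ring of green tape, 90 mm wide, 25 mm high; a bystander. Origin under its centre
- squeegee: lying squeegee, aluminium with orange blade, 60 x 140 mm, 20 mm high; a bystander. Origin under its centre
- driver: red screwdriver lying on the bench near the far side, about 30 mm high; a bystander
Not all that is in view belongs to the job. Leave any purple look-alike of the flap alone.

How it is judged (in metres and radians):
On the way, in this order (a step that is already met when the one before it is completed fails the run):
1. the flap rests in the angled rest (centre within 10 mm, axes within 0.1 rad), let go by the fingers (distance between flap_mid and rest_seat below 0.01 m and angle between the x axis of flap_mid and the x axis of rest_seat, either way round below 0.1 rad and angle between the z axis of flap_mid and the z axis of rest_seat, either way round below 0.1 rad and contact force between flap and the fingers below 0.05 N), for 0.2 s.
2. held by the fingers at its orange end (over 40 mm from its centre), the flap is brought upright (within 0.2 rad), its upper knuckle above 150 mm (angle between flap_mid's own x axis and vertical below 0.2 rad and x of the grasp point in the frame of flap_mid above 0.04 m and height (world z) of knuckle_hi above 0.15 m and contact force between flap and the fingers above 0.5 N), for 0.1 s.
At the end, for the whole second after the job is handed in: The flap hangs upright (within 0.06 rad), orange end up, each knuckle's lower end within 5 mm of the foot of its own pin, at rest and let go (distance between knuckle_lo and pin_lo below 0.005 m and distance between knuckle_hi and pin_hi below 0.005 m and angle between flap_mid's own x axis and vertical below 0.06 rad and linear speed of flap below 0.03 m/s and contact force between flap and the fingers below 0.05 N); the robot touches nothing.
It fails at once if a pot, bottle, the tape, squeegee or screwdriver is shifted by more than 20 mm (distance of any of pot_a, pot_b, bottle_a, bottle_b, tape, squeegee, driver from where it was at the start of the episode above 0.02 m).
It also fails if it takes over 67 s, if anything falls off the work surface, if the arm or the gripper's body presses on something with over 40 N, if the wrist force passes 120 N, or if a joint passes its speed limit or range.

## Working session

There is one attempt and no reset: what is moved stays moved. The work goes in short steps, each a Python script; the robot and the scene stay as the last script left them, time stands still between calls to the robot, and variables do not carry over. Pictures are saved under pics/ and viewed, and the job is handed in when it is done.

```bash
ls; mkdir -p pics; cat > h.py <<'E'
import numpy as np, cv2
from scipy.spatial.transform import Rotation as R
from plant import robot
def snap(n,f):
    c=robot.get_calibration(n); im=robot.grab_frame(n); cv2.imwrite('pics/'+f+'.png',im)
    import json; json.dump({k:(np.asarray(v).tolist()) for k,v in c.items()},open('pics/'+f+'.json','w')); return im,c
def load(f):
    import json; return cv2.imread('pics/'+f+'.png'),json.load(open('pics/'+f+'.json'))
def K(c):
    f=192/np.tan(np.radians(c['vertical_fov'])/2); return np.array([[f,0,c['cx']],[0,f,c['cy']],[0,0,1.]]),np.array([c['k1'],0,0,0.])
def proj(c,P):
    k,d=K(c); return cv2.projectPoints(np.asarray(P,float).reshape(-1,1,3),np.array(c['rvec'],float),np.array(c['tvec'],float),k,d)[0][:,0]
def back(c,uv,z):
    k,d=K(c); n=cv2.undistortPoints(np.asarray(uv,float).reshape(-1,1,2),k,d)[:,0]
    Rm=cv2.Rodrigues(np.array(c['rvec'],float))[0]; o=-Rm.T@np.array(c['tvec'],float).ravel()
    r=np.c_[n,np.ones(len(n))]@Rm; return o+r*((z-o[2])/r[:,2])[:,None]
def crop(f,x0,y0,x1,y1,s,out):
    im=cv2.imread('pics/'+f+'.png')[y0:y1,x0:x1]; cv2.imwrite('pics/'+out+'.png',cv2.resize(im,None,fx=s,fy=s,interpolation=cv2.INTER_CUBIC))
E
python3 - <<'E'
from h import *
for n in ['scene','top','wrist']:
    im,c=snap(n,n+'0'); print(n,c)
print(robot.observe())
E
```

```text
pics
scene {'vertical_fov': 48.686280135723095, 'cx': 256.05446137696276, 'cy': 191.0441481269555, 'k1': -0.14096837458166514, 'rvec': array([ 2.18742946,  1.03557555, -0.42596662]), 'tvec': array([-0.32580581, -0.19203403,  1.67166068])}
top {'vertical_fov': 56.42022509855323, 'cx': 251.09529337517714, 'cy': 190.95222635504135, 'k1': 0.028512727347713714, 'rvec': array([ 2.12513411, -2.15202313,  0.157763  ]), 'tvec': array([0.04306057, 0.52021958, 0.92060671])}
wrist {'vertical_fov': 63.56999016319598, 'cx': 253.65393207752632, 'cy': 188.62283780970523, 'k1': -0.013726991132135682, 'rvec': array([-2.4189482 ,  1.56331062,  0.23825132]), 'tvec': array([-0.59731922, -0.04021733,  0.37945624])}
{'time': 0.15, 'q': array([-7.83047772e+01,  5.99227523e+00,  5.53780601e+00,  8.96054248e+01,
        9.22295779e-04,  7.75285505e+01]), 'qvel': array([-0.07035665,  0.04088583,  0.22969499,  0.00976423,  0.02832388,
       -0.05464978]), 'joint_torque': array([ 2.58770044e-03, -5.57362068e+01,  5.04003096e+01,  1.26632772e-02,
       -2.02673641e-04,  8.51014022e-06]), 'tool_pos': array([ 0.24562728, -0.54721846,  0.30329034]), 'tcp_rot': array([-1.79941718e+02, -1.38348296e-02,  2.41666647e+01]), 'ft_force': array([ 0.1649684 ,  0.49021066, -0.84223642]), 'torque': array([ 0.01588647, -0.01886366,  0.01498145]), 'gripper_width': 0.08552799649667688}
```

```bash
python3 - <<'E'
from h import *
for n in ['scene','top']: crop(n+'0',0,0,512,384,1.55,n+'0b')
E
```

```text
(no output)
```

View pics/scene0b.png

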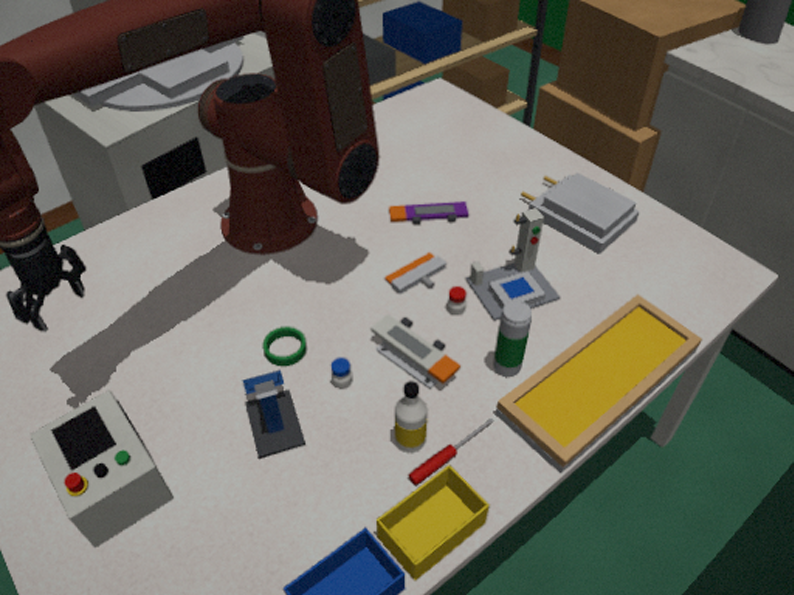

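View pics/top0b.png

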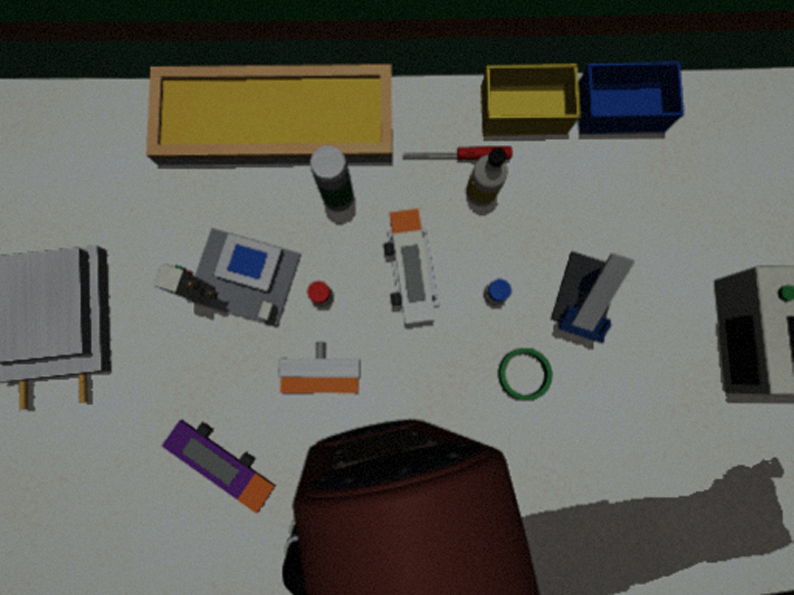

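View pics/wrist0.png

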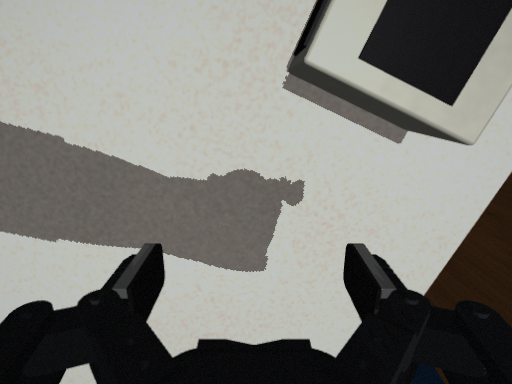

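The flap could be confused with three things in the enlarged top view:
- White flap on the carrier at (408,265): grey strip, orange end away from the robot, knuckles at left.
- Purple look-alike at (220,465).
- Squeegee at (320,372), which has an orange blade.

I choose the white one at (408,265). Next come close crops.

```bash
python3 - <<'E'
from h import *
crop('top0',230,125,300,215,8,'cf'); crop('top0',350,155,420,225,8,'cr'); crop('top0',95,140,200,215,7,'cs')
E
```

```text
(no output)
```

View pics/cf.png

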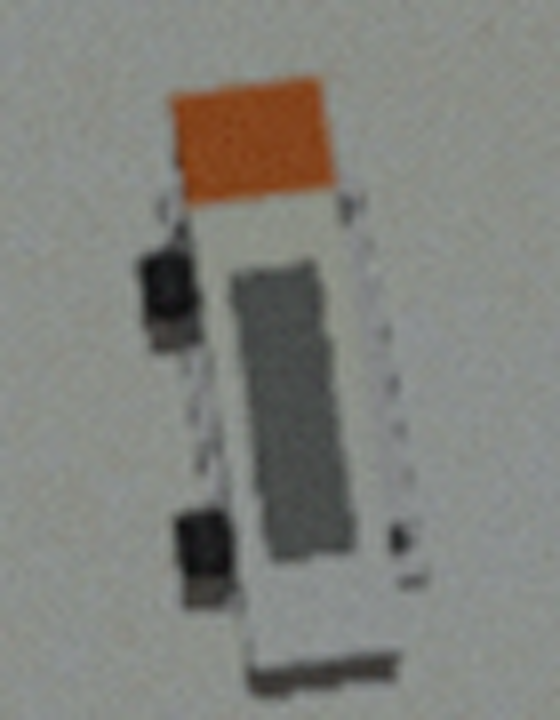

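View pics/cr.png

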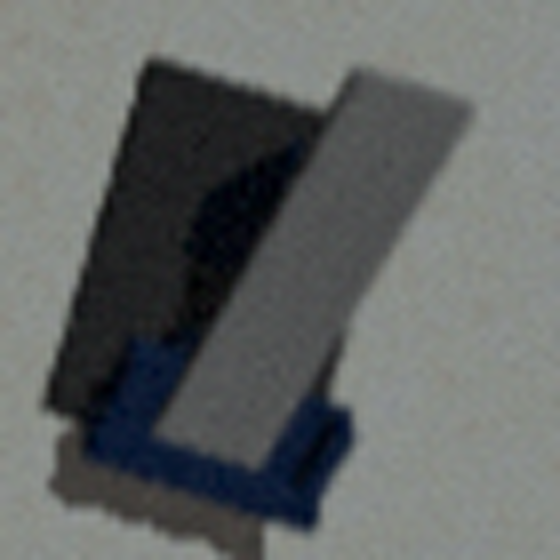

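View pics/cs.png

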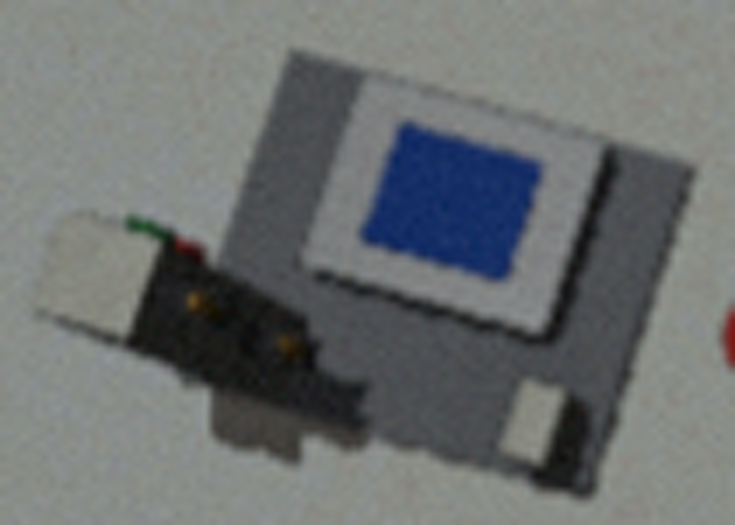

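The first crop confirms the flap: white panel, grey strip, orange end at the far side, two dark knuckles on the left (+y) edge. The rest and the station can also be read. Now first estimates.

```bash
python3 - <<'E'
from h import *
im,c=load('top0')
# flap corners: FL, FR, NR, NL
p=np.array([[172,95],[321,78],[401,655],[247,668]])/8+[230,125]
P=back(c,p,0.042); print(P); print('ctr',P.mean(0),'len',np.linalg.norm(P[0]-P[3]),np.linalg.norm(P[1]-P[2]),'w',np.linalg.norm(P[0]-P[1]))
d=P[0]+P[1]-P[2]-P[3]; print('yaw',np.degrees(np.arctan2(d[1],d[0])))
# plate of rest: top corners / bottom corners ; model fit
from scipy.optimize import least_squares
def rest(x):
    th=x[2]; ct,st=np.cos(th),np.sin(th); h=np.array([ct,st,0]); s=2**-.5
    ux=h*s+[0,0,s]; uz=-h*s+np.array([0,0,s]); uy=np.cross(uz,ux); m=np.array([x[0],x[1],.122])
    return m,ux,uy,uz
def pts(x):
    m,ux,uy,uz=rest(x); b=m-.006*uz; h=np.array([np.cos(x[2]),np.sin(x[2]),0]);l=np.array([-h[1],h[0],0])
    o=np.array([x[0],x[1],0])
    return [b+.045*ux+.018*uy,b+.045*ux-.018*uy]
q=np.array([[350,68],[475,103]])/8+[350,155]
r=least_squares(lambda x:(proj(c,pts(x))-q).ravel(),[.5,-.2,-.3]);print('rest',r.x,np.degrees(r.x[2]),r.fun)
# station base corners z=.008: far-left, far-right, near-right
s=np.array([[290,52],[695,165],[590,497]])/7+[95,140]
S=back(c,s,.008);print(S,np.linalg.norm(S[0]-S[1]),np.linalg.norm(S[1]-S[2]))
d=S[0]-S[1];print('y-axis ang',np.degrees(np.arctan2(d[1],d[0])))
for (u,v),z in [((200,300),.176),((288,345),.086)]:
    print('pin tip',back(c,np.array([[u,v]])/7+[95,140],z))
w=np.array([[60,215],[160,250],[125,340],[38,312]])/7+[95,140];W=back(c,w,.165);print('post',W,W.mean(0))
for n,u,v,z in [('pot_a',500,291,.055),('pot_b',319,292,.055),('botA',497,157,.17),('can',329,162,.17),('tape',525,374,.02),('sq',320,375,.02)]:
    print(n,back(c,[[u/1.55,v/1.55]],z)[0].round(3))
E
```

```text
[[ 0.67042328  0.03359498  0.042     ]
 [ 0.67571104 -0.01755379  0.042     ]
 [ 0.47658991 -0.04015185  0.042     ]
 [ 0.47289824  0.01107912  0.042     ]]
ctr [ 0.57390562 -0.00325788  0.042     ] len 0.1988041896906356 0.20039933493348963 w 0.051421372127315255
yaw 6.488848260885103
rest [ 0.52554472 -0.31228814 -0.30392581] -17.41366622143395 [ 0.3439865   0.08596399 -0.34214879 -0.08329557]
[[0.65439597 0.35918574 0.008     ]
 [0.60562821 0.19534028 0.008     ]
 [0.47247224 0.2349726  0.008     ]] 0.17094919598663302 0.13892887885166733
y-axis ang 73.42463381216318
pin tip [[0.52244161 0.32961566 0.176     ]]
pin tip [[0.52179155 0.32991652 0.086     ]]
post [[0.5540141  0.38156317 0.165     ]
 [0.54163452 0.34768814 0.165     ]
 [0.51123948 0.35792641 0.165     ]
 [0.52107598 0.38719555 0.165     ]] [0.53199102 0.36859332 0.165     ]
pot_a [ 0.525 -0.152  0.055]
pot_b [0.527 0.156 0.055]
botA [ 0.716 -0.134  0.17 ]
can [0.712 0.127 0.17 ]
tape [ 0.385 -0.196  0.02 ]
sq [0.387 0.158 0.02 ]
```

Flap length 199–200 and width 51 (true 200 × 52), base 171 × 139 (true 170 × 140), and both pin tips agree at (0.522, 0.330), so the measurements hold. Next I check reach for the whole plan.

```bash
cat >> h.py <<'E'
S2=2**-.5
def hv(a): return np.array([np.cos(a),np.sin(a),0.])
Z=np.array([0,0,1.])
def rpy(z,y):
    z=z/np.linalg.norm(z); y=y-z*(y@z); y/=np.linalg.norm(y); return R.from_matrix(np.c_[np.cross(y,z),y,z])
def eul(r): return r.as_euler('xyz',degrees=True)
def tool(g,z,y,reach=.054):
    r=rpy(z,y); return np.asarray(g)-reach*z/np.linalg.norm(z), eul(r)
def rest(x,y,a):
    h=hv(a); ux=(h+Z)*S2; uz=(Z-h)*S2; return np.array([x,y,.122]),ux,np.cross(uz,ux),uz
E
python3 - <<'E'
from h import *
c=robot.get_calibration('wrist');o=robot.observe()
Rw=cv2.Rodrigues(c['rvec'])[0]; cp=-Rw.T@c['tvec'].ravel(); Rt=R.from_euler('xyz',o['tcp_rot'],degrees=True).as_matrix()
print('cam in tool',Rt.T@(cp-o['tool_pos']),'\n',Rt.T@Rw.T)
def show(n,g,z,y):
    for s in (1,-1):
        p,e=tool(g,z,s*y); q=robot.ik(p,e); print(n,s,p.round(3),e.round(1),None if q is None else np.round(q,1))
a=np.radians(6.5);f=hv(a);l=np.cross(Z,f)
show('pick',np.array([.5739,-.0033,.036])-.01*f,-Z,l)
m,ux,uy,uz=rest(.5255,-.3123,np.radians(-17.))
show('place-10',m-.01*ux,-uz,uy)
show('place75',m+.072*ux,-uz,uy)
show('place75 vert',m+.072*ux,-Z,uy)
for az in (-60,-40,-16.6,0,20,40,60,80):
  h=hv(np.radians(az)); l=np.cross(Z,h)
  # front faces -h, hinge edge +l; pin at (.522,.330)
  mid=np.array([.522,.330,.07])+.004*h-.035*l+[0,0,.065]
  for t in (0,30,45):
    d=h*np.cos(np.radians(t))-Z*np.sin(np.radians(t))
    show(f'hang{az} {t}',mid+[0,0,.072+.04],d,l)
E
```

```text
cam in tool [ 0.07470153 -0.00221107 -0.07044234] 
 [[ 1.32540009e-03 -9.55050398e-01 -2.96440519e-01]
 [ 9.99999121e-01  1.25390474e-03  4.31306436e-04]
 [-4.02112122e-05 -2.96440830e-01  9.55051220e-01]]
pick 1 [ 0.564 -0.004  0.09 ] [-180.     0.  -173.5] [-13.7   4.1 -18.8  67.    0.  -20.2]
pick -1 [ 0.564 -0.004  0.09 ] [180.    0.    6.5] [-13.7   4.1 -18.8  67.    0.  159.8]
place-10 1 [ 0.482 -0.299  0.153] [180.  45. 163.] [-56.  -44.2 -60.6  35.7  26.4 -29.8]
place-10 -1 [ 0.482 -0.299  0.153] [180. -45. -17.] [-56.  -44.2 -60.6  35.7  26.4 150.2]
place75 1 [ 0.538 -0.316  0.211] [180.  45. 163.] [-51.2 -33.  -48.   35.5  23.4 -25.7]
place75 -1 [ 0.538 -0.316  0.211] [180. -45. -17.] [-51.2 -33.  -48.   35.5  23.4 154.3]
place75 vert 1 [ 0.574 -0.327  0.227] [180.   0. 163.] [-41.   16.6   9.5  82.9   0.  -24. ]
place75 vert -1 [ 0.574 -0.327  0.227] [180.   0. -17.] [-41.   16.6   9.5  82.9   0.  156. ]
hang-60 0 1 [0.467 0.356 0.247] [60. 90.  0.] None
hang-60 0 -1 [0.467 0.356 0.247] [120. -90.   0.] None
hang-60 30 1 [0.47  0.35  0.274] [180.  60. 120.] [ 43.   23.1   
[... 2895 characters left out ...]
-28.1 -35.2  55.4  37.1 130.9]
hang80 0 1 [0.548 0.275 0.247] [-80.  90.   0.] [ -9.4  -7.3 -56.  -48.7  89.4  -0. ]
hang80 0 -1 [0.548 0.275 0.247] [-100.  -90.    0.] [  -9.4   -7.3  -56.   -48.7   89.4 -180. ]
hang80 30 1 [0.549 0.282 0.274] [-180.   60. -100.] [ -5.  -10.  -25.4  66.1  59.6 -80.1]
hang80 30 -1 [0.549 0.282 0.274] [180. -60.  80.] [ -5.  -10.  -25.4  66.1  59.6  99.9]
hang80 45 1 [0.551 0.29  0.285] [-180.   45. -100.] [  0.   -8.9 -18.2  70.8  44.1 -76. ]
hang80 45 -1 [0.551 0.29  0.285] [180. -45.  80.] [  0.   -8.9 -18.2  70.8  44.1 104. ]<stdin>:7: UserWarning: Gimbal lock detected. Setting third angle to zero since it is not possible to uniquely determine all angles.
```

Everything is reachable if the tool is tilted about the jaw axis. I'll look at the rest, then the flap, from the wrist.

```bash
python3 - <<'E'
from h import *
robot.move_pose([.50,-.30,.40],[180,0,163]); snap('wrist','w_rest')
print(robot.observe()['time'])
robot.move_pose([.55,-.0,.36],[180,0,-173.5]); snap('wrist','w_flap')
print(robot.observe()['time'])
for n in('w_rest','w_flap'): crop(n,0,0,512,384,1.55,n+'b')
E
```

```text
1.8
3.025
```

View pics/w_restb.png

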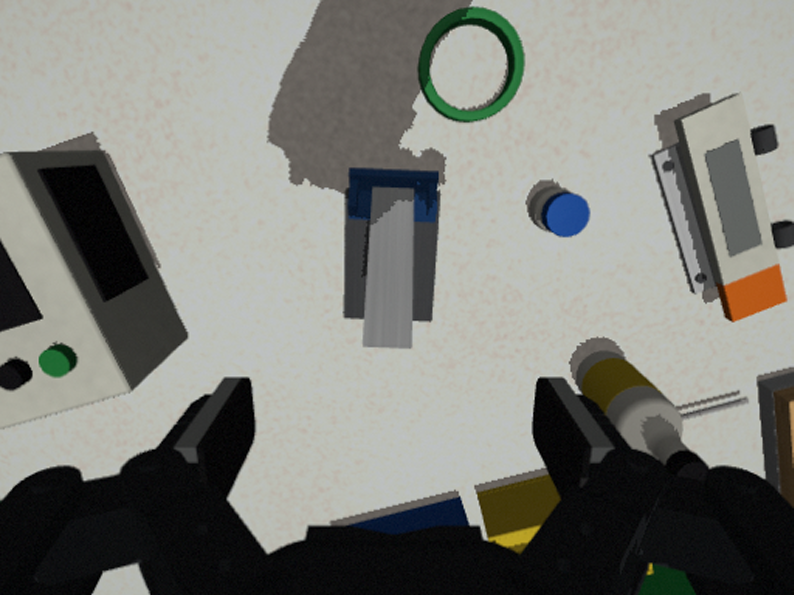

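View pics/w_flapb.png

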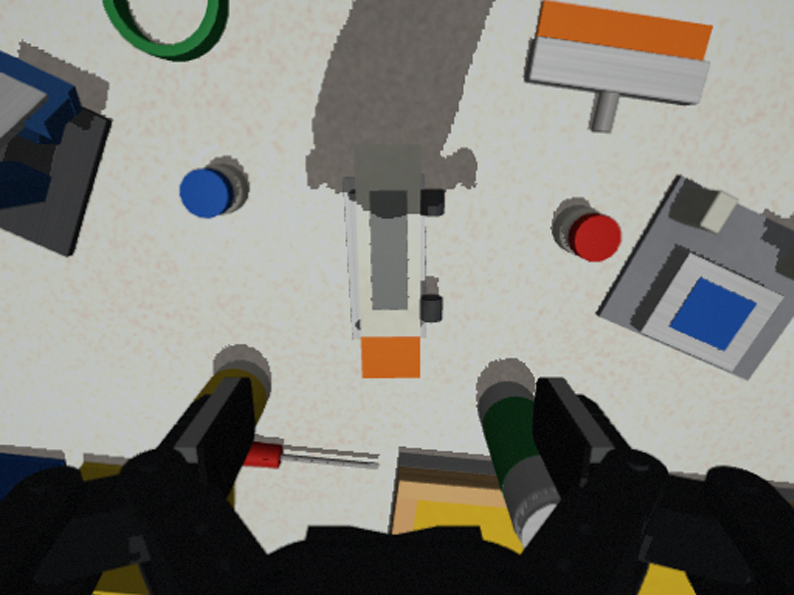

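The first picture shows the rest in the middle, plate top edge at about (363–411,347). The second shows the flap at (390,260), orange at (390,357). Enlarging both.

```bash
python3 - <<'E'
from h import *
crop('w_rest',215,100,290,230,5,'z1'); crop('w_flap',215,85,295,250,4.5,'z2')
E
```

```text
(no output)
```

View pics/z1.png

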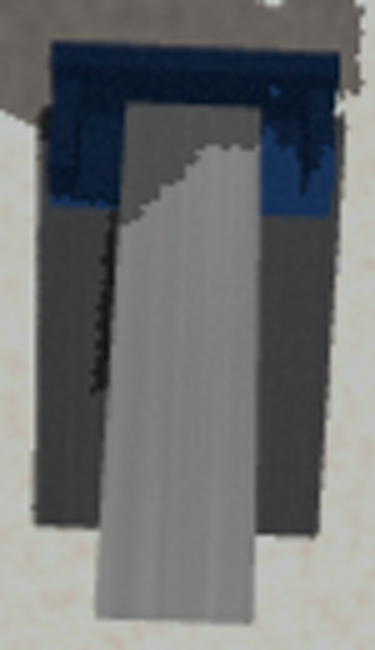

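View pics/z2.png

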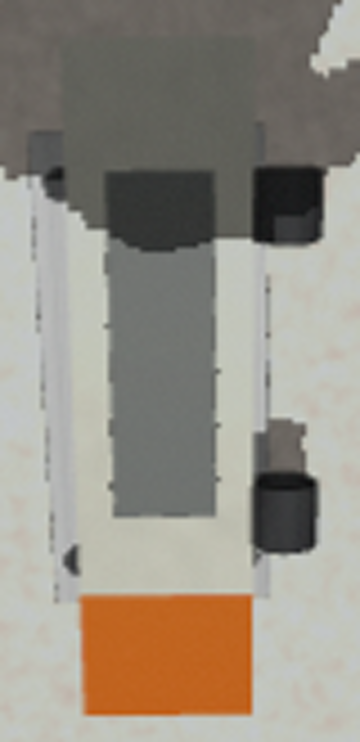

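```bash
python3 - <<'E'
from h import *
from scipy.optimize import least_squares
im,c=load('w_flap')
p=np.array([[253,713],[84,715],[64,37],[255,37]])/4.5+[215,85]  # hinge-side orange, other orange, near...
P=back(c,p,.042);print(P.round(4));print(P.mean(0),np.linalg.norm(P[0]-P[3]),np.linalg.norm(P[1]-P[2]),np.linalg.norm(P[0]-P[1]))
d=P[0]+P[1]-P[2]-P[3];print(np.degrees(np.arctan2(d[1],d[0])))
im,c=load('w_rest')
q=np.array([[96,618],[252,622],[126,104],[261,106]])/5+[215,100]   # image-left = robot's right(-y)
ct,ctc=load('top0'); qt=np.array([[350,68],[475,103]])/8+[350,155]
def pts(x):
    m,ux,uy,uz=rest(*x[:3]); b=m-.006*uz
    return np.array([b+.045*ux-.018*uy,b+.045*ux+.018*uy,b-.1*ux-.018*uy,b-.1*ux+.018*uy])
for sel in ([0,1],[0,1,2,3]):
    r=least_squares(lambda x:(proj(c,pts(x)[sel])-q[sel]).ravel(),[.5,-.3,-.3]);print(r.x,np.degrees(r.x[2]),r.fun.round(2))
# base corners z? near-far
x=r.x;print(proj(ctc,pts(x)[[1,0]])-qt)
b=np.array([[35,523],[318,534]])/5+[215,100]
for z in (0,.008,.01,.012):
    B=back(c,b,z);print(z,B.round(4),np.linalg.norm(B[0]-B[1]),np.degrees(np.arctan2(*(B[1]-B[0])[:2])))
E
```

```text
[[ 0.6693  0.0388  0.042 ]
 [ 0.6759 -0.013   0.042 ]
 [ 0.4771 -0.0371  0.042 ]
 [ 0.4714  0.0135  0.042 ]]
[5.73430701e-01 5.57894779e-04 4.20000000e-02] 0.19955614365050783 0.20024848223362904 0.05219271949224083
7.103082948799416
[ 0.52485306 -0.31043241 -0.32477184] -18.608055630914954 [-0.43 -0.    0.43  0.02]
[ 0.52402665 -0.30959573 -0.33661809] -19.286795967638067 [-0.33 -1.04  0.55 -0.67 -0.05  0.59 -0.22  1.27]
[[-0.20448704  0.63980624]
 [-1.0110107   0.935337  ]]
0 [[ 0.5756 -0.376   0.    ]
 [ 0.6059 -0.2896  0.    ]] 0.09152198939144364 19.38639492362523
0.008 [[ 0.573  -0.3743  0.008 ]
 [ 0.6029 -0.2894  0.008 ]] 0.08996462686706276 19.386394923625254
0.01 [[ 0.5724 -0.3739  0.01  ]
 [ 0.6021 -0.2894  0.01  ]] 0.08957528623596756 19.386394923625218
0.012 [[ 0.5717 -0.3734  0.012 ]
 [ 0.6013 -0.2893  0.012 ]] 0.0891859456048723 19.386394923625197
```

```bash
python3 - <<'E'
from h import *
a=np.radians(7.0);f=hv(a);l=np.cross(Z,f);t=np.radians(20)
tz=-Z*np.cos(t)-f*np.sin(t)
g=np.array([.5735,-.0005,.0345])-.010*f
p,e=tool(g,tz,l); print(p,e,robot.ik(p,e))
robot.move_pose(p-.10*tz,e)
print(robot.line_to(p,vel=.12,guard=15))
o=robot.observe();print(o['tool_pos']-p,o['ft_force'],o['time'])
snap('wrist','w_pg'); crop('w_pg',0,0,512,384,1.4,'w_pgb')
E
```

```text
[5.81905960e-01 5.32122162e-04 8.52434015e-02] [ 180.  -20. -173.] [-10.43857395  29.04232245   7.70108071  87.80789266  -5.88301608
 -16.44537426]
False
[ 0.00073055 -0.00014753  0.00121449] [-0.03467692  0.40552605 -0.67722626] 4.8167
```

View pics/w_pgb.png

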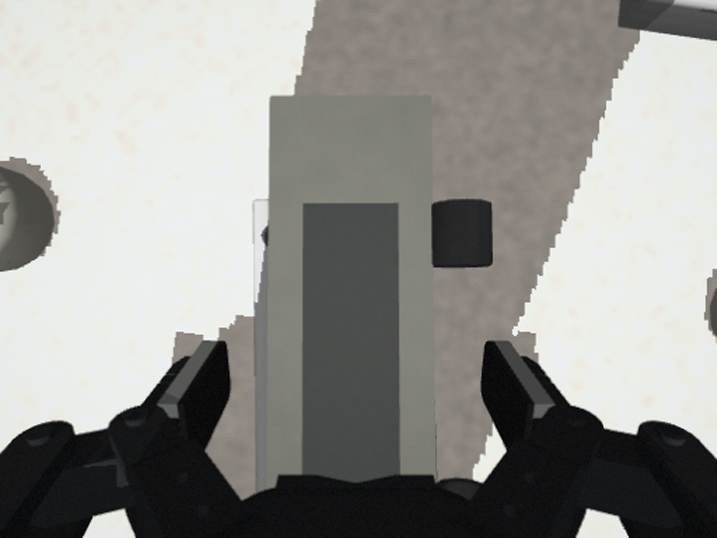

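The flap sits between the fingers (edges at 270 and 432, fingers at 228 and 483), with the lower knuckle clear at (462,233). Closing and lifting.

```bash
python3 - <<'E'
from h import *
robot.set_gripper(.045)
o=robot.observe();print(o['gripper_width'],o['time'],o['ft_force'])
p=o['tool_pos']; robot.line_to(p+[-.02,-.0,.21],vel=.25)
o=robot.observe();print(o['gripper_width'],o['time'],o['ft_force'],o['tool_pos'],o['tcp_rot'])
snap('wrist','w_h1'); crop('w_h1',0,0,512,384,1.4,'w_h1b')
snap('scene','s_h1'); crop('s_h1',200,80,400,300,3,'s_h1b')
E
```

```text
0.05073330516629685 5.2833 [1.70137975 0.3655501  4.86916747]
0.050864302922549676 6.2833 [ 0.37851093  0.27733607 -1.69045042] [5.62153309e-01 5.48673591e-04 2.94150470e-01] [ 179.9514953   -20.12434779 -172.98419722]
```

View pics/w_h1b.png

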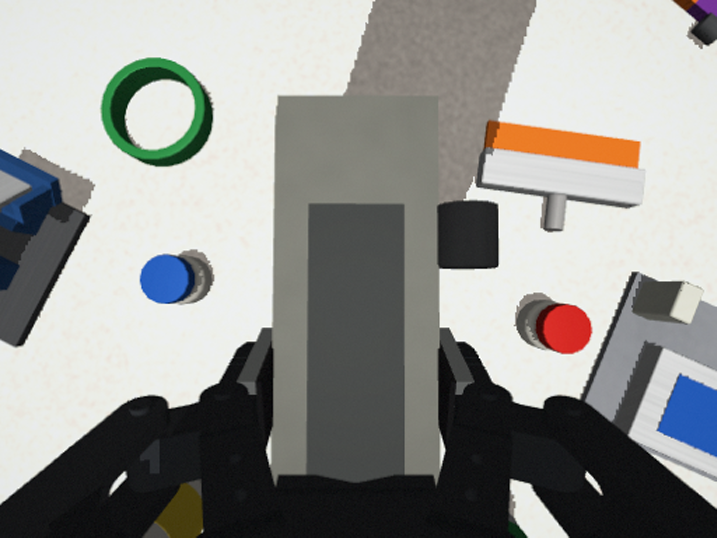

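View pics/s_h1b.png

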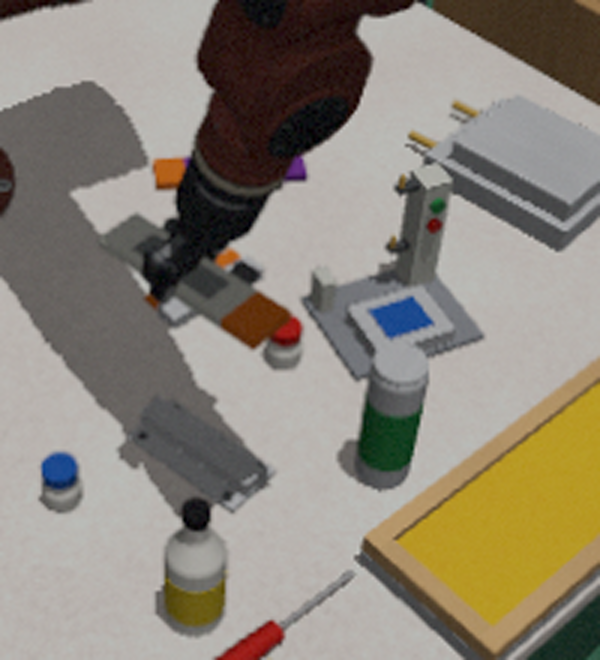

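Held level, no slip: the strip and near end are at the same rows as before the grip. I check the in-hand offset by projecting the lower corners.

```bash
cat >> h.py <<'E'
def pose(o): return np.asarray(o['tool_pos']),R.from_euler('xyz',o['tcp_rot'],degrees=True).as_matrix()
E
python3 - <<'E'
from h import *
from scipy.optimize import least_squares
im,c=load('w_h1'); o=robot.observe(); p,Rt=pose(o)
q=np.array([[276,97],[437,97]])/1.4   # -y corner, +y corner
def pts(off,t):
    t=np.radians(t) # tool z = -Zf cos - Xf sin
    fx=np.array([-np.cos(t),0,-np.sin(t)]); fy=np.array([0,1,0]); fz=np.cross(fx,fy)
    m=p+Rt@np.array(off)
    return np.array([m+Rt@(-.1*fx-.026*fy+.006*fz),m+Rt@(-.1*fx+.026*fy+.006*fz)])
a=np.radians(7.);f=hv(a);l=np.cross(Z,f)
p0=np.array([.5819,.0005,.0852])+[.0007,-.0001,.0012]
off=Rt.T@(np.array([.5735,-.0,.036])-p0);off[1]=0;print(off)
print(proj(c,pts(off,20))-q)
r=least_squares(lambda x:(proj(c,pts(x,20))-q).ravel(),off);print(r.x,r.fun)
E
```

```text
[-0.00885162  0.          0.05044144]
[[-4.90205177 -0.02714703]
 [-4.64181925  0.08564843]]
[-0.00881373  0.00215555  0.05078678] [-5.49504260e-05 -6.57138262e-02 -2.05128286e-04  6.57044844e-02]
```

Depth and length agree to 0.3 mm. The 2.2 mm y offset is wrist-camera bias, since the jaws centre the flap; corrected for it, the wrist and top estimates of the rest agree at about (0.525, -0.312), yaw -19°. Placing.

```bash
cat >> h.py <<'E'
def F(t):
    t=np.radians(t); fx=np.array([-np.cos(t),0,-np.sin(t)]); fy=np.array([0,1.,0]); return np.c_[fx,fy,np.cross(fx,fy)]
REST=(.525,-.312,np.radians(-19.0))
E
python3 - <<'E'
from h import *
m,ux,uy,uz=rest(*REST); Rf=np.c_[ux,uy,uz]; Rt=Rf@F(20.1).T; e=eul(R.from_matrix(Rt)); off=Rt@np.array([-.0088,0,.0506])
P=lambda a,b: m-off+a*ux+b*uz
for a,b in((.008,.09),(.006,0),(0,0)): print(P(a,b),robot.ik(P(a,b),e))
robot.move_pose(P(.006,.09),e); snap('wrist','w_a1')
print(robot.line_to(P(.006,.02),vel=.12,guard=12))
o=robot.observe();print(o['tool_pos']-P(.006,.02),o['ft_force'],o['time'])
snap('wrist','w_a2')
for n in('w_a1','w_a2'):crop(n,0,0,512,384,1.4,n+'b')
snap('scene','s_a2'); crop('s_a2',100,180,270,320,4,'s_a2b')
E
```

```text
[ 0.44248539 -0.28358794  0.23348778] [-53.16671616 -34.34446447 -39.31853765  64.01566605  13.67739972
 -31.61880018]
[ 0.50132066 -0.30384655  0.16843395] [-48.89805437 -20.7955979  -36.48616808  52.38918448  12.1146635
 -27.54350295]
[ 0.49730917 -0.30246528  0.16419131] [-49.15566261 -21.44931793 -37.43696137  52.14362799  12.21072537
 -27.78801901]
False
[0.00016149 0.00020844 0.00032528] [-0.25324657 -0.02571769 -0.54398779] 8.4167
```

View pics/w_a2b.png

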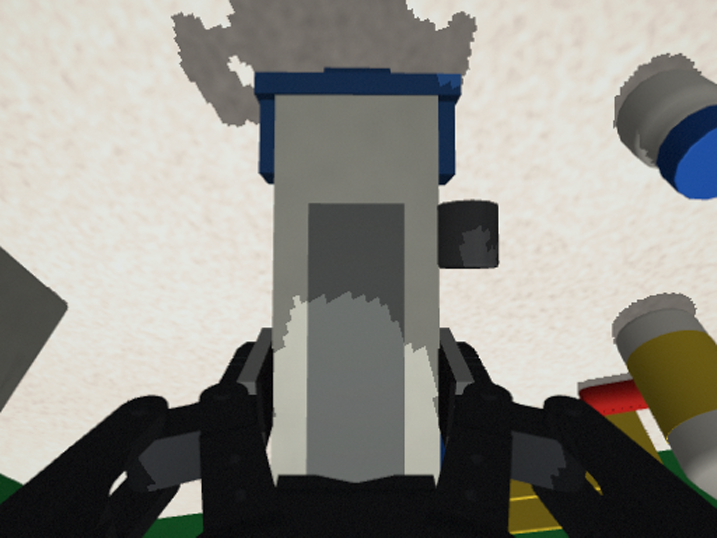

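View pics/s_a2b.png

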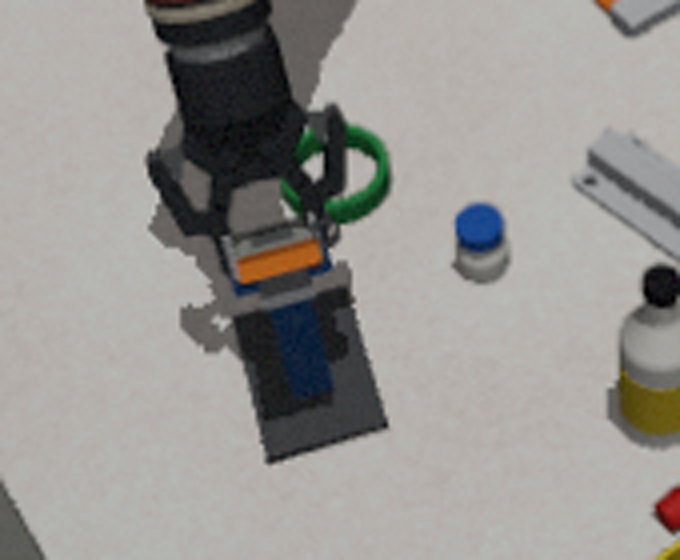

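The flap is parallel to the cheeks and centred between them (gaps 14 and 15 px), foot just short of the ledge. Lowering.

```bash
python3 - <<'E'
from h import *
m,ux,uy,uz=rest(*REST); Rf=np.c_[ux,uy,uz]; Rt=Rf@F(20.1).T; off=Rt@np.array([-.0088,0,.0506])
P=lambda a,b: m-off+a*ux+b*uz
def st(n):
    o=robot.observe(); d=o['tool_pos']-P(0,0); print(n,'ux,uy,uz mm',(np.array([d@ux,d@uy,d@uz])*1e3).round(2),o['ft_force'].round(1),o['time'])
print(robot.line_to(P(.006,-.004),vel=.03,guard=6)); st('down')
o=robot.observe(); p=o['tool_pos']
print(robot.line_to(p-.012*ux+.0005*uz,vel=.03,guard=6)); st('slide')
snap('wrist','w_a3');crop('w_a3',0,0,512,384,1.4,'w_a3b')
E
```

```text
True
down ux,uy,uz mm [ 5.7   0.08 -1.31] [-5.3  2.6  7.7] 9.2
True
slide ux,uy,uz mm [ 3.92  0.01 -1.25] [-1.7 -0.3  1.9] 9.4083
```

View pics/w_a3b.png

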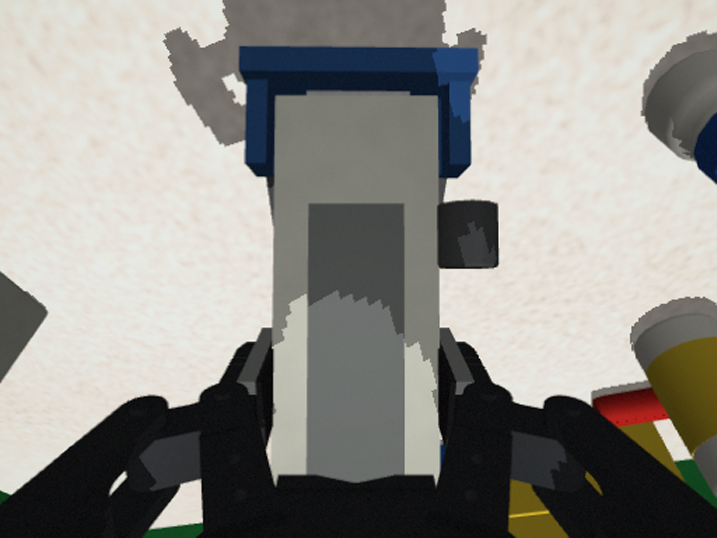

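It is on the plate, but the guard tripped on the load release before the foot reached the ledge (a strip of plate still shows at y≈93). Sliding on.

```bash
python3 - <<'E'
from h import *
m,ux,uy,uz=rest(*REST); Rf=np.c_[ux,uy,uz]; Rt=Rf@F(20.1).T; off=Rt@np.array([-.0088,0,.0506])
P=lambda a,b: m-off+a*ux+b*uz
def st(n):
    o=robot.observe(); d=o['tool_pos']-P(0,0); print(n,'ux,uy,uz mm',(np.array([d@ux,d@uy,d@uz])*1e3).round(2),o['ft_force'].round(1),o['time'])
p=robot.observe()['tool_pos']
print(robot.line_to(p-.010*ux,vel=.025,guard=8)); st('slide')
snap('wrist','w_a4');crop('w_a4',130,0,380,200,3,'w_a4b')
E
```

```text
True
slide ux,uy,uz mm [-3.21 -0.07 -1.21] [ 0.7 -0.   2.6] 9.8083
```

View pics/w_a4b.png

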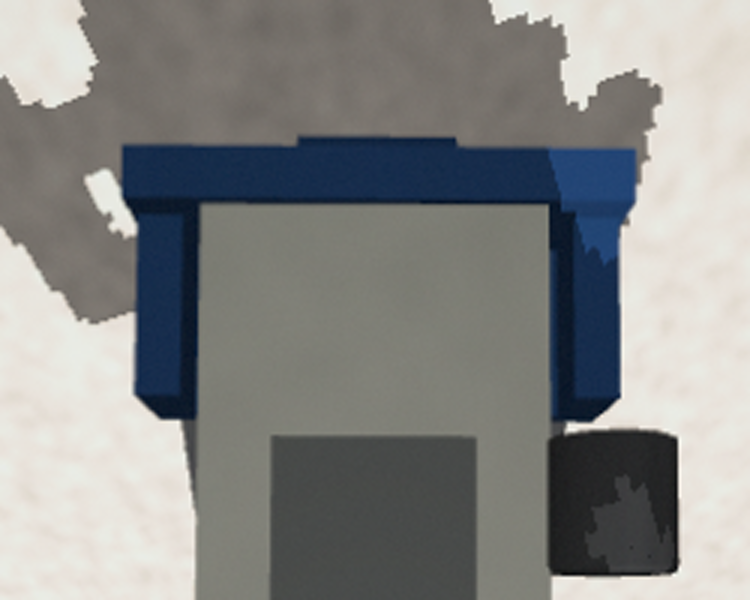

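The foot is now flush on the ledge. Releasing and backing off along the plate normal.

```bash
python3 - <<'E'
from h import *
m,ux,uy,uz=rest(*REST)
robot.set_gripper(.085); robot.pause(.3)
o=robot.observe();p,Rt=pose(o);print(o['tool_pos'],o['ft_force'],o['time'])
robot.line_to(p-.10*Rt[:,2],vel=.2)
snap('wrist','w_r1');crop('w_r1',0,0,512,384,1.4,'w_r1b')
# look pose for pins on the way? top & scene shots
snap('scene','s_r1'); crop('s_r1',100,180,270,320,4,'s_r1b'); print(robot.observe()['time'])
E
```

```text
[ 0.49596755 -0.30205245  0.16097859] [ 0.41931816 -0.50477381  0.50881975] 10.6
11.35
```

View pics/w_r1b.png

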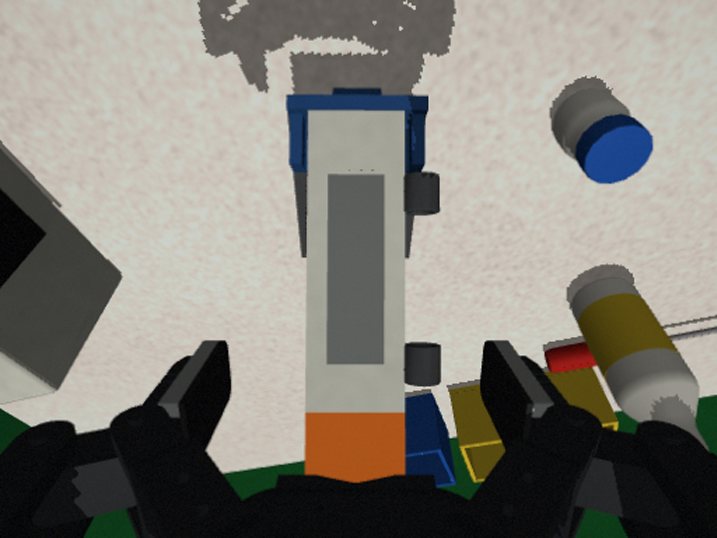

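View pics/s_r1b.png

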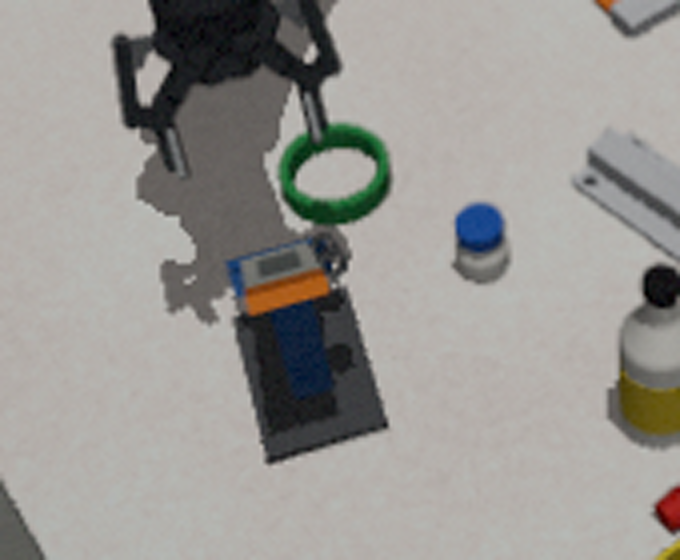

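The flap lies square in the rest, foot on the ledge, let go (force about 0). Now the new grip at the orange end, with the tool nearly vertical.

```bash
cat >> h.py <<'E'
MID=np.array([.5236,-.3115,.122])
E
python3 - <<'E'
from h import *
_,ux,uy,uz=rest(*REST); Rf=np.c_[ux,uy,uz]; Rt=Rf@F(40).T; e=eul(R.from_matrix(Rt)); tz=Rt[:,2]; print(tz,e)
g=MID+.078*ux; p=g-.051*tz
robot.line_to(robot.observe()['tool_pos']+[0,0,.1],vel=.3)
robot.move_pose(p-.09*tz,e); snap('wrist','w_g0');crop('w_g0',0,0,512,384,1.4,'w_g0b')
print(robot.line_to(p,vel=.12,guard=10)); robot.pause(.2)
o=robot.observe();print(o['tool_pos']-p,o['ft_force'],o['time'])
snap('wrist','w_g1');crop('w_g1',0,0,512,384,1.4,'w_g1b')
E
```

```text
[ 0.08240737 -0.02837513 -0.9961947 ] [180.   5. 161.]
False
[ 0.00028413 -0.00025398  0.00099075] [ 0.54341815  0.27154507 -0.47651449] 13.9
```

View pics/w_g1b.png

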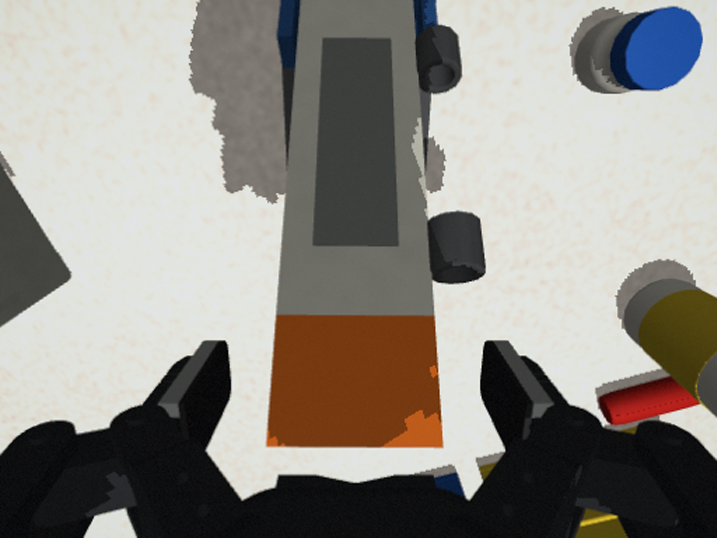

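The fingers straddle the orange end, clear of the upper knuckle at (457,247). Gripping and lifting straight up.

```bash
python3 - <<'E'
from h import *
robot.set_gripper(.045); robot.pause(.1)
o=robot.observe();p,Rt=pose(o);print(o['gripper_width'],o['time'],o['ft_force'],p,o['tcp_rot'])
_,ux,uy,uz=rest(*REST); print('mid in tool',Rt.T@(MID-p),'\n',Rt.T@np.c_[ux,uy,uz])
snap('wrist','w_g2')
robot.line_to(p+[0,0,.15],vel=.2)
o=robot.observe();p,Rt=pose(o);print(o['gripper_width'],o['time'],o['ft_force'],p,o['tcp_rot'])
snap('wrist','w_g3');crop('w_g3',0,0,512,384,1.4,'w_g3b')
a=cv2.imread('pics/w_g2.png');b=cv2.imread('pics/w_g3.png');cv2.imwrite('pics/cmp.png',np.hstack([a[:,150:370],b[:,150:370]]))
E
```

```text
0.05095032958188834 14.4583 [-2.46227522  1.10620881  3.63052935] [ 0.57158245 -0.32804218  0.22837348] [-179.98877275    5.01935282  160.99904058]
mid in tool [5.98661226e-02 3.84239764e-05 1.01524984e-01] 
 [[-7.66261514e-01  1.66809079e-05  6.42528826e-01]
 [-1.14064561e-04  9.99999980e-01 -1.61991472e-04]
 [-6.42528816e-01 -1.97417599e-04 -7.66261497e-01]]
0.05098062220318604 15.4083 [ 0.11079088 -0.07384319 -1.46740484] [ 0.57146007 -0.32791784  0.37676794] [179.954687     4.89366872 160.9976436 ]
```

View pics/cmp.png

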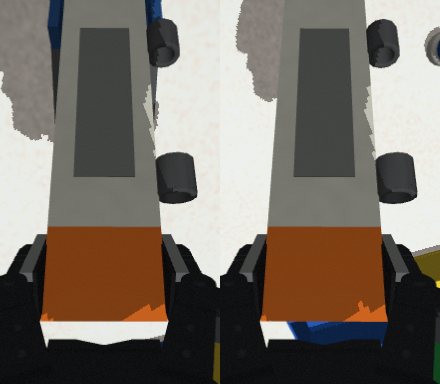

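No slip on lifting: the strip, knuckles and orange edge keep their pixels. Bringing it upright high up, then to a standoff in front of the pins.

```bash
cat >> h.py <<'E'
PIN=np.array([.522,.330,.07]); AZ=np.radians(-22); OFF=np.array([.0599,0,.1015])
def hang(back_=0,up=0,pin=PIN,az=AZ,dpitch=0,side=0):
    h=hv(az); l=np.cross(Z,h); Rf=np.c_[Z,l,-h]; Rt=Rf@F(40+dpitch).T
    mid=pin+.004*h-.035*l+.065*Z-back_*h+up*Z+side*l
    return mid-Rt@OFF, eul(R.from_matrix(Rt))
E
python3 - <<'E'
from h import *
for a in((.1,.2),(.1,.03),(0,.03),(0,0)):
    p,e=hang(*a); q=robot.ik(p,e); print(a,p.round(3),e.round(1),None if q is None else np.round(q,1))
E
```

```text
(0.1, 0.2) [0.383 0.348 0.446] [180.  50. 158.] [ 46.  -25.4 -17.6  73.8 -45.3  57.9]
(0.1, 0.03) [0.383 0.348 0.276] [180.  50. 158.] [ 46.  -27.6 -36.9  56.7 -45.3  57.9]
(0, 0.03) [0.476 0.311 0.276] [180.  50. 158.] [ 35.  -27.  -37.5  46.5 -40.   44.7]
(0, 0) [0.476 0.311 0.246] [180.  50. 158.] [ 35.  -26.2 -40.1  43.1 -40.   44.7]
```

```bash
python3 - <<'E'
from h import *
p,e=hang(.1,.2); robot.move_pose(p,e); robot.pause(.2)
o=robot.observe();print(o['gripper_width'],o['time'],o['ft_force'],o['tool_pos']-p,o['tcp_rot'])
snap('wrist','w_u1');crop('w_u1',0,0,512,384,1.5,'w_u1b')
p,e=hang(.07,.03); robot.line_to(p,vel=.2); robot.pause(.2); o=robot.observe();print(o['time'],o['ft_force'],o['tool_pos']-p)
snap('wrist','w_u2');crop('w_u2',0,0,512,384,1.5,'w_u2b')
snap('scene','s_u2');crop('s_u2',250,80,400,230,5,'s_u2b')
snap('top','t_u2');crop('t_u2',80,120,220,240,5,'t_u2b')
E
```

```text
0.0509877840928698 18.0917 [ 0.13380273 -0.27114811 -0.99418917] [ 0.00041232 -0.00031628 -0.00010462] [-179.9718252    49.99105129  157.96838559]
19.3583 [ 0.05385888  0.31510002 -1.95018555] [0.00022577 0.00038593 0.00131838]
```

View pics/w_u2b.png

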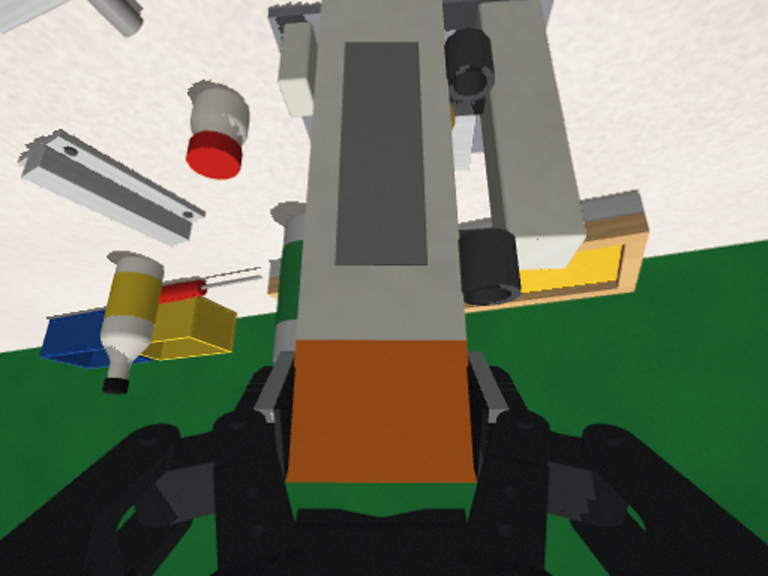

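View pics/s_u2b.png

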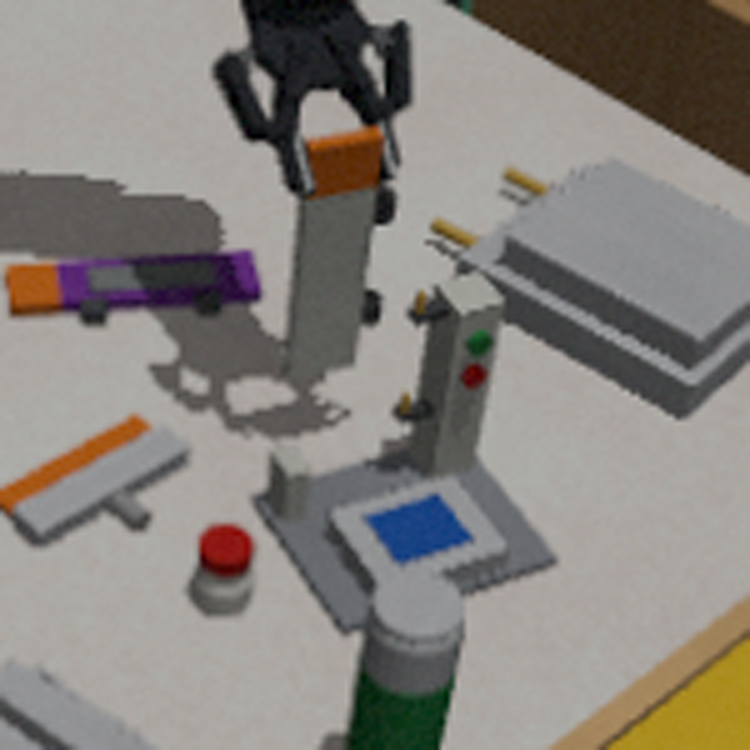

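View pics/t_u2b.png

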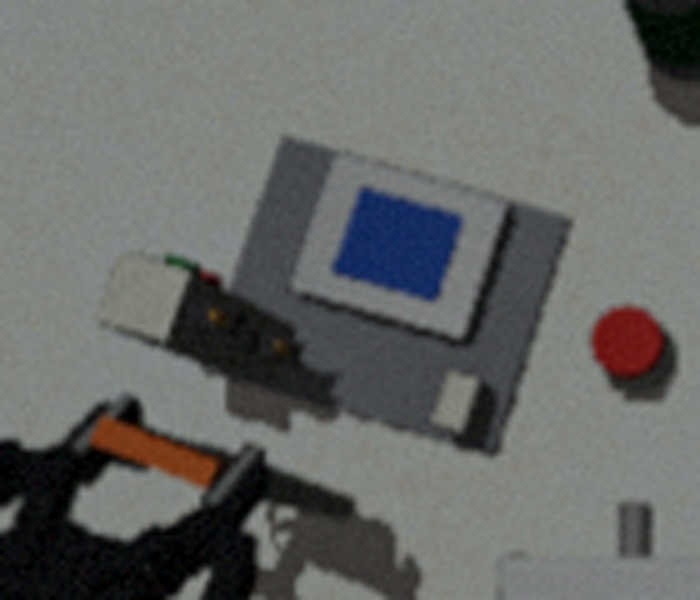

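The flap is upright in front of the pins, level in all views. I shift sideways so the pins show beside the knuckles, to measure them against the flap in the same picture.

```bash
python3 - <<'E'
from h import *
p,e=hang(.03,.03,side=-.035); robot.line_to(p,vel=.2,rotation=e); robot.pause(.4); o=robot.observe();print(o['time'],o['ft_force'],o['tool_pos']-p,o['tcp_rot'])
snap('wrist','w_u3');crop('w_u3',0,0,512,384,1.5,'w_u3b')
snap('scene','s_u3');crop('s_u3',250,80,400,230,5,'s_u3b')
snap('top','t_u3');crop('t_u3',80,140,180,220,7,'t_u3b')
E
```

```text
20.325 [-0.22149485  0.06412456 -1.63039722] [-0.00017252  0.00041844 -0.00010387] [-179.97833075   49.98776768  158.05876244]
```

View pics/w_u3b.png

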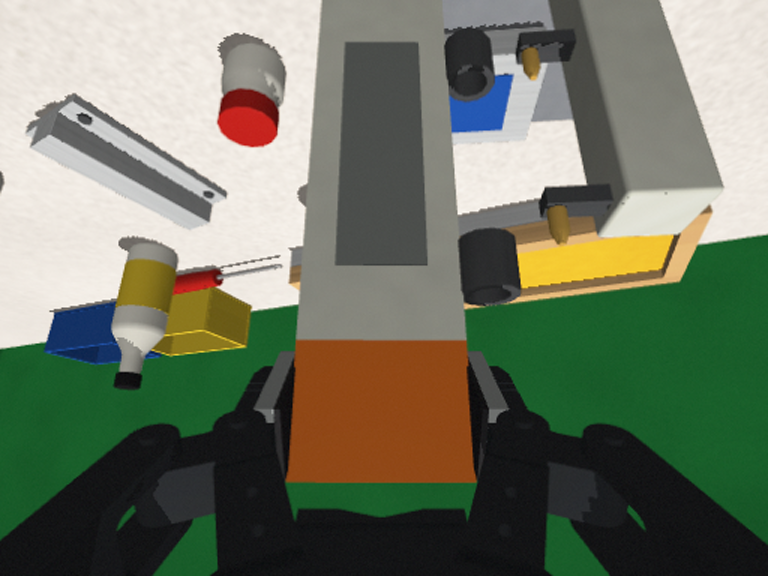

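View pics/s_u3b.png

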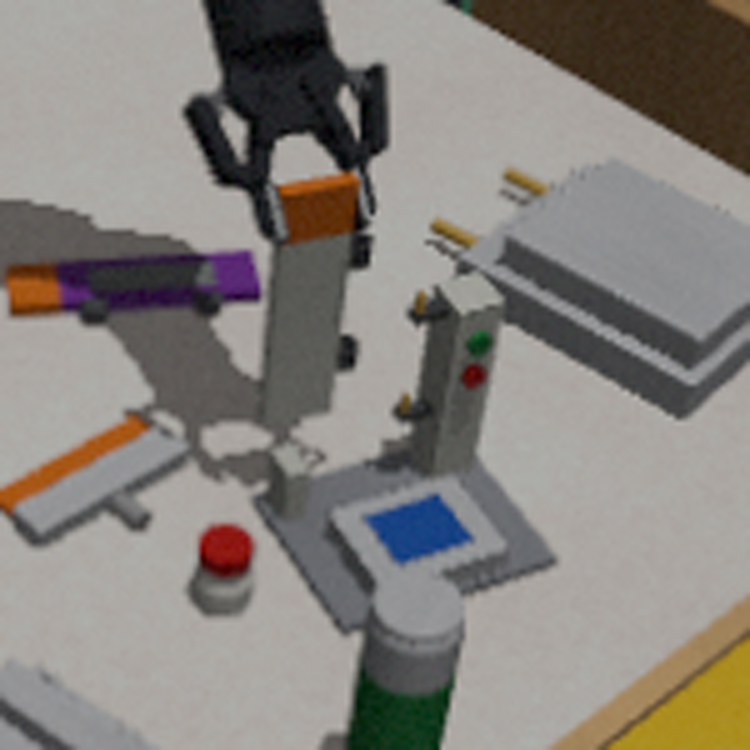

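View pics/t_u3b.png

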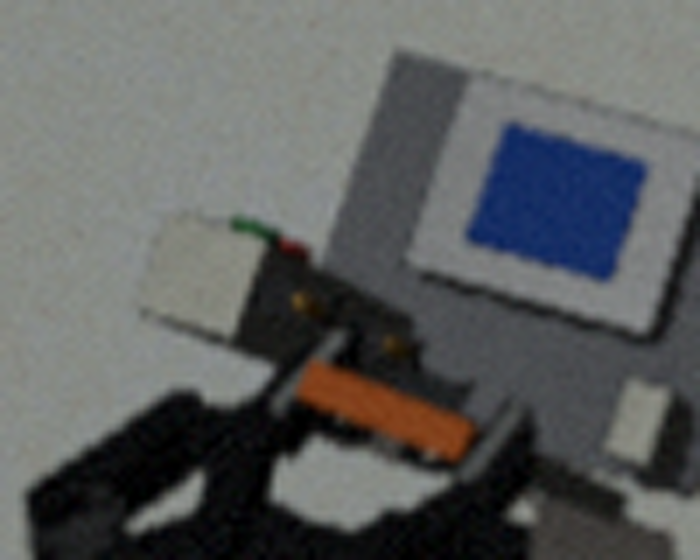

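Excellent view. Both pins (530,65) and (558,225) and both knuckles (469,62), (489,266) show in one wrist picture. Enlarging.

```bash
python3 - <<'E'
from h import *
crop('w_u3',285,0,425,75,5.5,'k1'); crop('w_u3',285,110,425,215,5.5,'k2'); crop('w_u3',180,210,330,335,5,'k3')
E
```

```text
(no output)
```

View pics/k1.png

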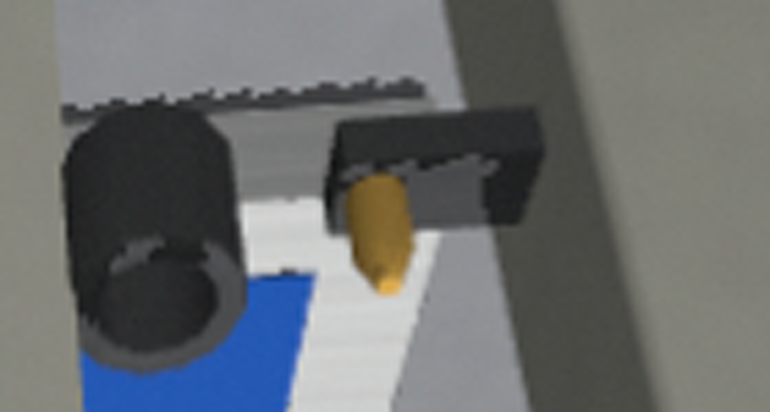

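View pics/k2.png

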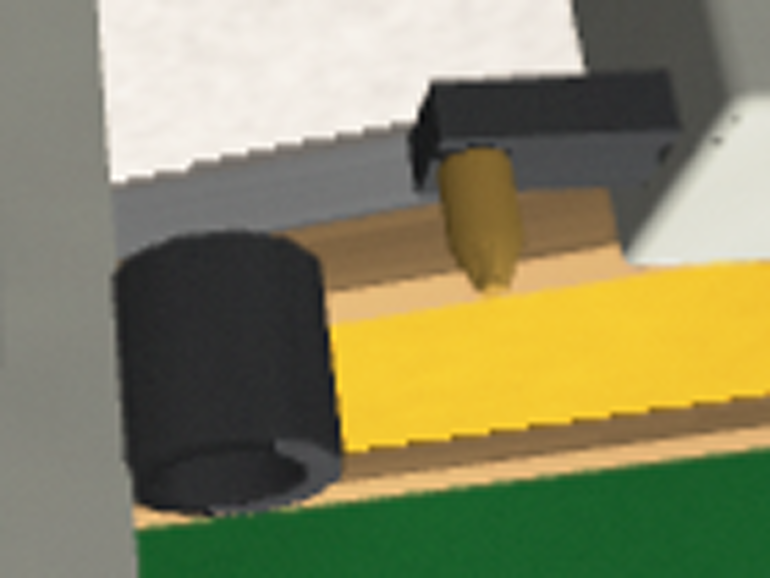

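View pics/k3.png

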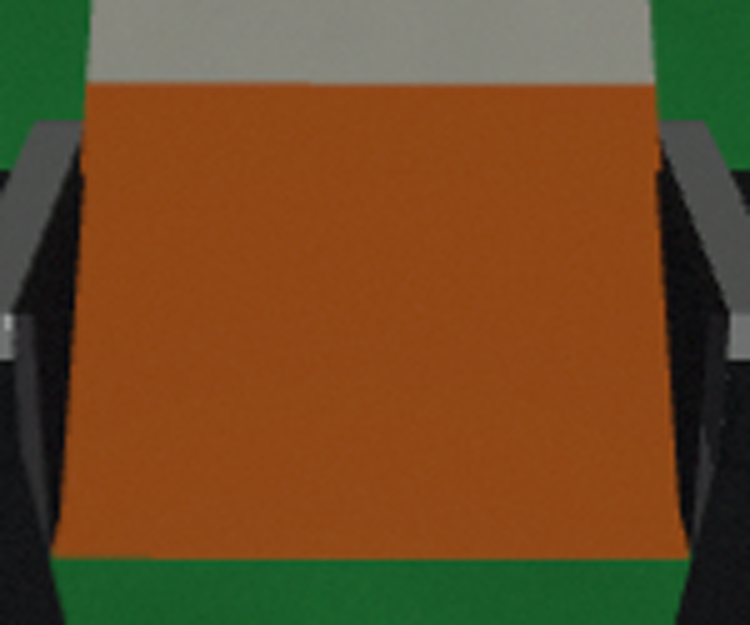

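```bash
cat > fit.py <<'E'
from h import *
from scipy.optimize import least_squares
def run(wn,tn,state,wf,wp,tf,tp,verbose=True):
    p,Rt=state; _,cw=load(wn); _,ct=load(tn)
    fl=np.array([[.1,-.026,.006],[.1,.026,.006],[-.045,.035,.004],[.045,.035,.004]])
    te=np.array([[.1,.026,-.006],[.1,-.026,-.006],[.1,.026,.006],[.1,-.026,.006]])
    def model(x):
        pin=np.r_[x[:2],.07]; off=OFF+x[8:11]
        Rf=Rt@R.from_euler('y',x[11]).as_matrix()@F(40)
        W=lambda a: p+Rt@off+a@Rf.T
        return pin,W,Rf
    def pj(c,P,t,rv=None):
        c=dict(c); c['tvec']=np.array(c['tvec']).ravel()+t
        if rv is not None: c['rvec']=(R.from_rotvec(rv)*R.from_rotvec(np.array(c['rvec']).ravel())).as_rotvec()
        return proj(c,P)
    def res(x):
        pin,W,_=model(x); tips=np.array([pin+[0,0,.0155],pin+[0,0,.1055]])
        a=(pj(cw,np.r_[W(fl),tips],x[2:5],x[12:15])-np.r_[wf,wp])
        b=(pj(ct,np.r_[W(te),tips],x[5:8])-np.r_[tf,tp])
        pr=np.r_[x[2:8]/.002,x[8]/.0015,x[9]/.0005,x[10]/.0015,x[11]/.008,x[12:15]/.005]
        return np.r_[a.ravel()/.7,b.ravel()/.7,pr]
    x0=np.zeros(15);x0[:2]=PIN[:2]
    r=least_squares(res,x0); cov=np.linalg.inv(r.jac.T@r.jac)
    x=r.x
    if verbose:
        print('pin',x[:2].round(4),'+-',np.sqrt(np.diag(cov))[:2].round(4)); print('wcam mm',(x[2:5]*1e3).round(2),'tcam',(x[5:8]*1e3).round(2),'doff mm',(x[8:11]*1e3).round(2),'pitch deg',np.degrees(x[11]).round(2),'wrot deg',np.degrees(x[12:15]).round(2))
        print((r.fun[:12]*.7).reshape(-1,2).round(1).tolist(),(r.fun[12:24]*.7).reshape(-1,2).round(1).tolist())
    pin,W,Rf=model(x)
    klo=W(np.array([[-.065,.035,.004]]))[0]; khi=W(np.array([[.025,.035,.004]]))[0]
    print('klo-pin mm',((klo-pin)*1e3).round(2),'khi-pin',((khi-pin-[0,0,.09])*1e3).round(2),'tilt deg',np.degrees(np.arccos(Rf[2,0])).round(2))
    return x,klo,khi
E
python3 - <<'E'
from fit import *
s=pose(robot.observe())
wf=np.array([[52/5+180,557/5+210],[690/5+180,557/5+210],[161/5.5+285,305/5.5],[236/5.5+285,477/5.5+110]])
wp=np.array([[389/5.5+285,288/5.5],[491/5.5+285,287/5.5+110]])
tf=np.array([[315,360],[478,425],[297,398],[462,462]])/7+[80,140]
tp=np.array([[395,345],[299,299]])/7+[80,140]
run('w_u3','t_u3',s,wf,wp,tf,tp)
E
```

```text
pin [0.5226 0.333 ] +- [0.0014 0.0008]
wcam mm [ 1.16 -0.93 -0.07] tcam [ 2.31 -0.41  0.69] doff mm [ 0.08 -0.05  0.72] pitch deg 0.22 wrot deg [-0.03  0.21  0.03]
[[0.1, -0.2], [0.4, 0.1], [-0.4, -0.1], [-0.4, 0.3], [-0.1, -0.4], [0.1, 0.3]] [[-0.2, 0.2], [-0.2, -0.0], [-0.1, 0.1], [-0.3, 0.1], [-0.4, -0.4], [0.6, -0.0]]
klo-pin mm [-41.39 -24.2   29.39] khi-pin [-41.05 -24.32  29.39] tilt deg 0.23
```

The fit is consistent (residuals under 0.6 px): pin axis at (0.5226, 0.3330) ±1.4/0.8 mm, flap tilt 0.2°. Moving over the pins and lowering with a guard.

```bash
sed -i 's/^PIN=.*/PIN=np.array([.5226,.3330,.07]); AZ=np.radians(-22); OFF=np.array([.0600,0,.1022])/' h.py; python3 - <<'E'
from h import *
p,e=hang(.03,.024); robot.line_to(p,vel=.1,rotation=e)
p,e=hang(0,.024); g=robot.line_to(p,vel=.06,guard=8); robot.pause(.3); o=robot.observe();print(g,o['time'],o['ft_force'],o['tool_pos']-p)
snap('wrist','w_v1');crop('w_v1',0,0,512,384,1.5,'w_v1b')
snap('scene','s_v1');crop('s_v1',280,80,380,200,6,'s_v1b')
snap('top','t_v1');crop('t_v1',80,140,180,220,7,'t_v1b')
E
```

```text
False 21.9583 [ 0.77318201  0.12407786 -1.54319254] [-1.48010101e-04  1.83916976e-04  1.39732886e-05]
```

View pics/w_v1b.png

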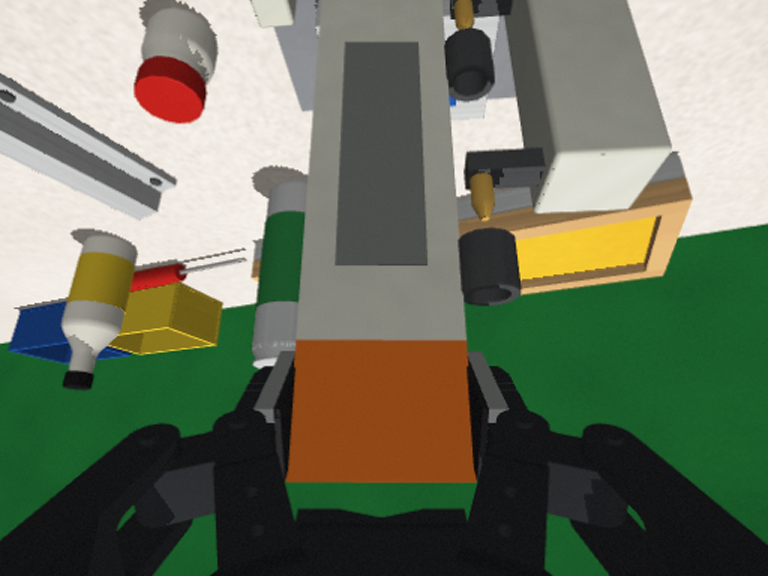

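View pics/s_v1b.png

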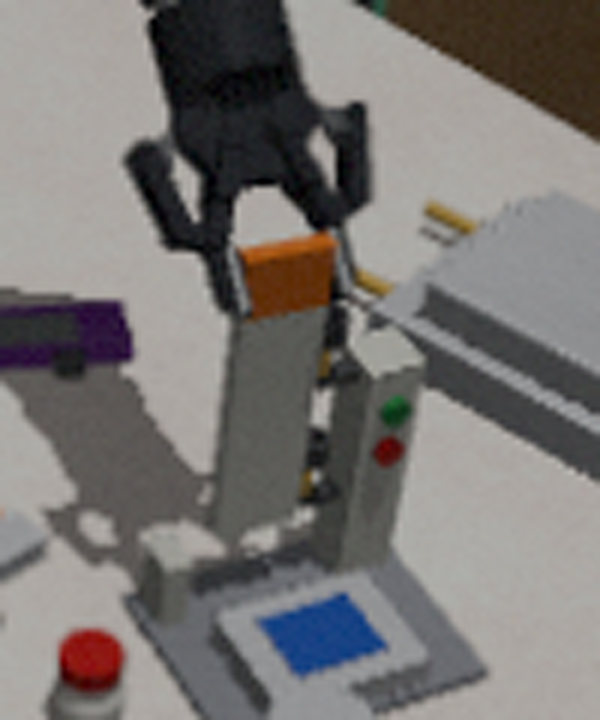

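View pics/t_v1b.png

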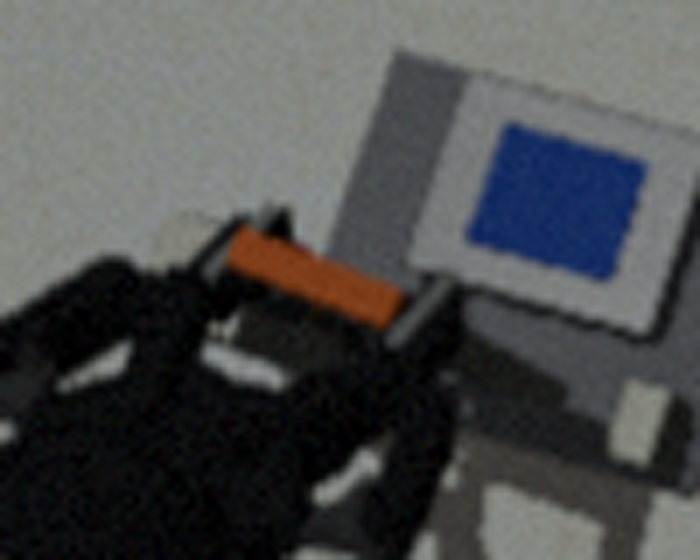

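Both pin tips show directly beneath the tubes, so I can check the alignment before lowering.

```bash
python3 - <<'E'
from h import *
crop('w_v1',285,0,385,75,7,'k4'); crop('w_v1',285,90,385,210,6,'k5')
E
```

```text
(no output)
```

View pics/k4.png

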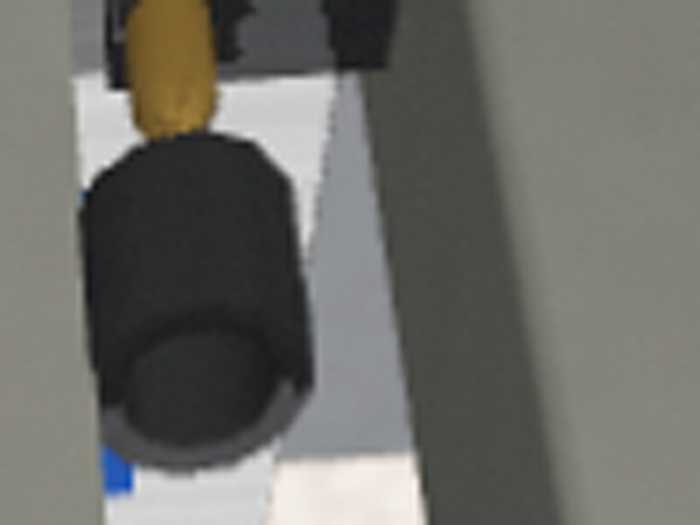

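View pics/k5.png

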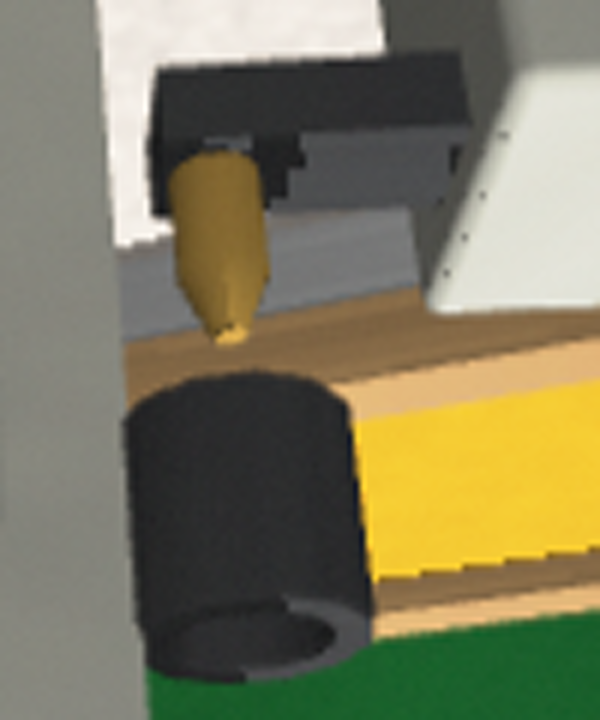

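```bash
python3 - <<'E'
from h import *
im,c=load('w_v1'); o=robot.observe(); p,Rt=pose(o)
tip=np.array([231/6+285,336/6+90])
c2=dict(c); c2['tvec']=np.array(c['tvec']).ravel()+np.array([1.16,-.93,-.07])*1e-3
c2['rvec']=(R.from_rotvec(np.radians([-.03,.21,.03]))*R.from_rotvec(np.array(c['rvec']).ravel())).as_rotvec()
print('pin from hi tip',back(c2,[tip],.1755),'raw',back(c,[tip],.1755))
Rf=Rt@F(40); mid=p+Rt@OFF
print('khi',mid+Rf@[.025,.035,.004],'klo',mid+Rf@[-.065,.035,.004])
for P,q in((mid+Rf@[.045,.035,.004],(258/6+285,641/6+90)),(mid+Rf@[-.045,.035,.004],(207/7+285,389/7)),(mid+Rf@[.1,.026,.006],(690/5+180,557/5+210))):
    print(proj(c2,[P])-q)
E
```

```text
pin from hi tip [[0.52344958 0.33304628 0.1755    ]] raw [[0.52276807 0.33559343 0.1755    ]]
khi [0.52250321 0.33310695 0.18398477] klo [0.52249994 0.33310524 0.09398477]
[[ 0.35142242 -0.14413261]]
[[-0.2619657 -0.3472085]]
[[1.43294709 0.04337682]]
```

Knuckle axis and pin agree within 1 mm (play is 2.5 mm). Lowering.

```bash
python3 - <<'E'
from h import *
h=hv(AZ)
p,e=hang(-.0005,-.004); g=robot.line_to(p,vel=.03,guard=7); o=robot.observe();print(g,o['time'],o['ft_force'],(o['tool_pos']-hang(0,0)[0])*1e3)
snap('wrist','w_x1');crop('w_x1',285,0,385,210,3.5,'w_x1b')
E
```

```text
True 22.8583 [ 0.71387804 -1.22119845  4.36928716] [ 0.4316698  -0.34053048  0.00135774]
```

View pics/w_x1b.png

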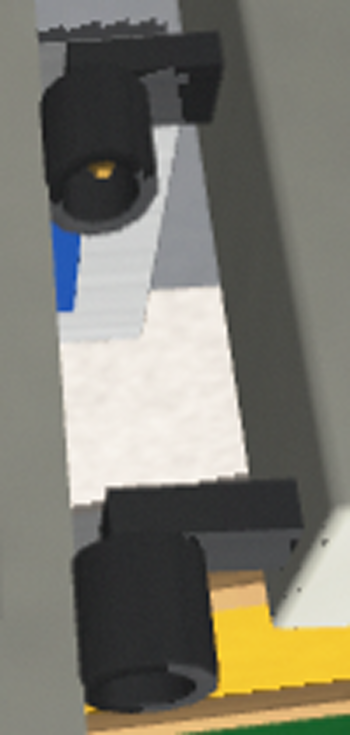

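It stopped at 0.0 mm height with the pin visible inside the lower tube, so it is seated. Letting go and backing off.

```bash
python3 - <<'E'
from h import *
robot.set_gripper(.085); robot.pause(.3)
o=robot.observe();p,Rt=pose(o);print(o['ft_force'],o['time'],o['gripper_width'])
snap('wrist','w_y0')
print(robot.line_to(p-.12*Rt[:,2],vel=.12,guard=8)); robot.pause(.3)
o=robot.observe();print(o['ft_force'],o['time'])
snap('wrist','w_y1');crop('w_y1',0,0,512,384,1.5,'w_y1b')
snap('scene','s_y1');crop('s_y1',280,80,380,200,6,'s_y1b')
snap('top','t_y1');crop('t_y1',0,0,512,384,1.55,'t_y1b')
E
```

```text
[ 0.08647152  0.31241672 -0.19202017] 23.65 0.08516207967062692
False
[-0.26730985  0.19196885  0.32110972] 25.15
```

View pics/w_y1b.png

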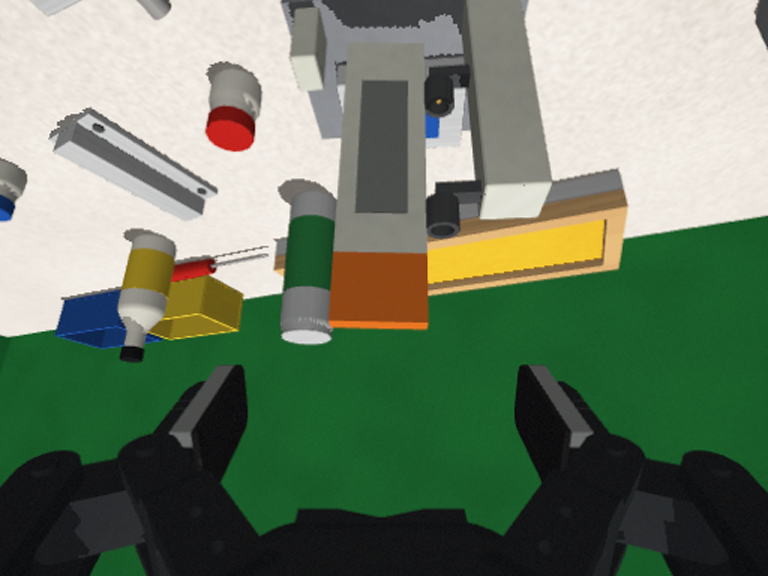

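View pics/s_y1b.png

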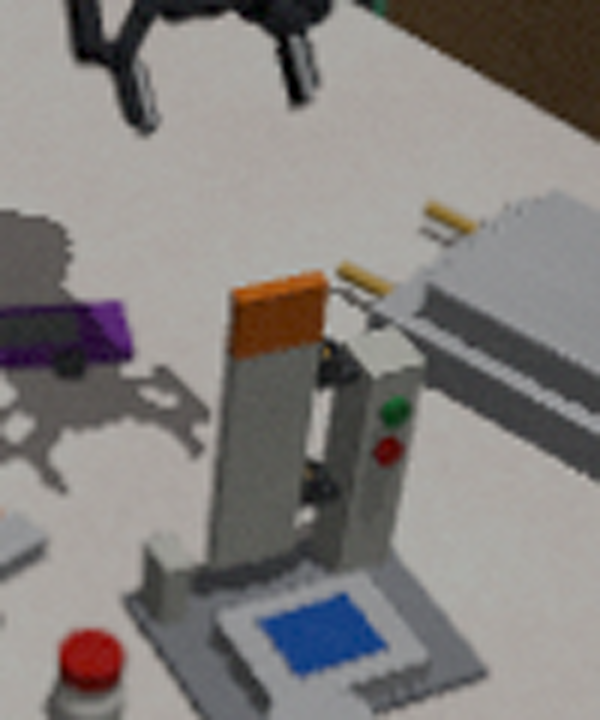

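View pics/t_y1b.png

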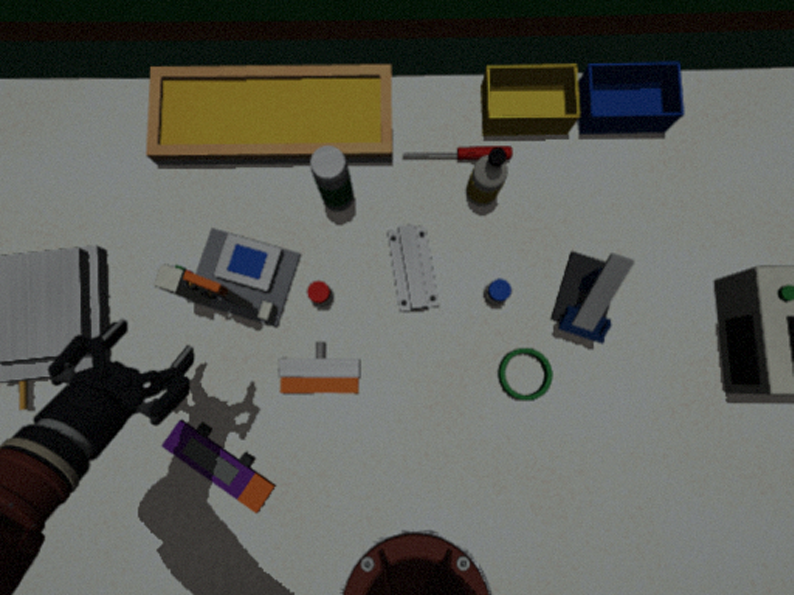

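It hangs on both pins (pin in the lower bore at (439,103)), and the bystanders sit at their starting pixels. One stillness check, then hand in.

```bash
python3 - <<'E'
from h import *
robot.pause(1.0); snap('wrist','w_y2')
a=cv2.imread('pics/w_y1.png').astype(int);b=cv2.imread('pics/w_y2.png').astype(int)
d=np.abs(a-b).max(2); print((d>40).sum(), np.argwhere(d>40)[:5].tolist(), robot.observe()['ft_force'])
crop('w_y2',270,20,370,170,4.5,'w_y2b')
a=cv2.imread('pics/top0.png').astype(int);b=cv2.imread('pics/t_y1.png').astype(int)
d=(np.abs(a-b).max(2)>45).astype(np.uint8); n,_,s,_=cv2.connectedComponentsWithStats(d); print([r.tolist() for r in s[1:] if r[4]>15])
E
```

```text
525 [[0, 187], [0, 504], [0, 505], [1, 504], [1, 505]] [ 0.08434997  0.22856465 -0.5577402 ]
[[252, 135, 21, 18, 263], [247, 156, 8, 13, 80], [261, 159, 13, 36, 235], [118, 175, 52, 38, 481], [252, 189, 11, 12, 86], [261, 196, 16, 6, 43], [71, 206, 12, 19, 149], [261, 207, 18, 5, 53], [39, 216, 14, 13, 114], [0, 216, 168, 168, 8841], [89, 270, 422, 114, 25825], [233, 359, 8, 10, 53], [295, 359, 8, 9, 51], [275, 364, 15, 20, 97], [495, 381, 17, 3, 32]]
```

View pics/w_y2b.png

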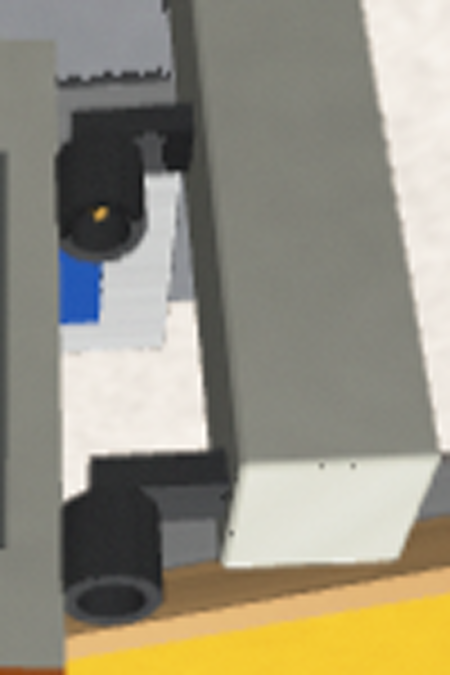

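```bash
python3 - <<'E'
from h import *
print(robot.observe()['time']); robot.job_done()
E
```

```text
26.35
the job is handed in; nothing more can be done
```

The flap is refitted: it hangs orange end up on both pins and is let go. I handed the job in at 26.4 s of the 67 s; the system gives no verdict.

**What I did:** I took the flap from its carrier by the edges between the knuckles and set it in the angled rest, foot on the ledge and back on the plate, then let go. I regripped it by the orange end, brought it upright, lined it up on the pins from a combined wrist and top camera fit, and lowered it until it touched.

**Last checks that passed:**
- **Seating:** the lowering stopped at the calculated seated height. A pin end shows inside the lower knuckle's bore, and both knuckles sit on their brackets in the pictures.
- **Upright:** the in-hand tilt was about 0.2° by the camera fit. I did not measure it again after letting go.
- **Let go:** the force on the tool was about 0.5 N or less, which is its noise level, and the gripper stood well clear.
- **Bystanders:** in the top view, the only changes from the start are at the flap, carrier, station and arm or its shadow.

**Checks that disagreed:**
- **Wrist camera:** it read about 2 mm off sideways against the jaws and the top camera. I corrected for this before placing and hanging.
- **Slide in the rest:** the first slide towards the ledge stopped early on its force guard, so I continued it until the foot was flush.
- **Stillness:** comparing two wrist pictures gave about 525 changed pixels. The first of them were along the picture's top edge, and I took them for arm settling. The flap looked still.

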